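# Switch on the dust extraction at the carving bench with the push stylus

## Task

Take the stylus out of its wooden stand and, with its tip, press down the raised far half of the round rocker switch until it is fully flipped. Leave the three rectangular rockers as they are and keep the robot's own fingers off the round switch. Then put the stylus back upright in its stand, with its disc resting on the block, and let go.

Things in the scene. Friction and masses are not known exactly. Their poses are not given: they have to be found in the camera images.
- stylus: Push stylus, under 0.1 kg, round about its z axis (z points up when it stands). Origin at the very tip. From the tip up: steel rod 10 mm in diameter with a round end, 0 to 60 mm; wooden disc 44 mm in diameter, 60 to 66 mm; plain round wooden handle 22 mm in diameter, 66 to 124 mm, to be gripped from above. It starts upright in the stand, its disc lying on the block and tip 6 mm above the bench.
- stand: Dark wooden block, fixed to the bench, 80 x 80 mm and 66 mm high, with a vertical through hole 28 mm in diameter in the middle of its top. Origin at the centre of its underside on the bench (on the hole's axis). The rod goes in the hole, the disc rests on the top.
- round_switch: Grey round cap 40 mm in diameter in a black bezel 58 x 43 x 7 mm, the only round one in a row of four switches 46 mm apart, in any order, on a fixed grey box (100 x 210 x 45 mm). Origin: centre of the bezel's underside, 45 mm above the bench. y runs along the row, x across it to the box's far side (away from the robot, within 25 degrees), z up. Level, the cap's top would be 18 mm above the origin.
- round_rocker (a joint): Angle of the round cap in rad, about a hinge along y, 14 mm above round_switch's origin: -0.35 at the start (far half, +x, raised), +0.35 at the stop when flipped (far half down). 13 mm out along +x its top is 23 mm above the origin at the start, 13.5 mm when fully flipped. Pressed there it takes about 3 N; stiff, it stays where it is left.
- rect_a (a joint): Grey rectangular rocker (cap 42 x 26 mm) in a black bezel, one of three alike beside the round one, in any order; to be left as found. Hinged as the round one. Joint value in rad, -0.35 or +0.35: negative at the start (far half raised).
- rect_b (a joint): Grey rectangular rocker (cap 42 x 26 mm) in a black bezel, one of three alike beside the round one, in any order; to be left as found. Hinged as the round one. Joint value in rad, -0.35 or +0.35: positive at the start (far half down).
- rect_c (a joint): Grey rectangular rocker (cap 42 x 26 mm) in a black bezel, one of three alike beside the round one, in any order; to be left as found. Hinged as the round one. Joint value in rad, -0.35 or +0.35: positive at the start (far half down).
Things that resemble listed ones, but are neither listed nor needed, are in the scene too. Leave any purple look-alike of the stylus alone. What is shaped like the stand but turquoise is not meant.

How it is judged:
By the outcome, as a careful person would: the job done as asked, in the order asked, and still so for the second after the job is handed in, with the robot touching nothing.
It also fails if it takes over 43 s, if anything falls off the work surface, if the arm or the gripper's body presses on something with over 40 N, if the wrist force passes 120 N, or if a joint passes its speed limit or range.

## Robot

A 6-joint arm with a two-finger parallel gripper is mounted at the origin on the work surface. World frame = base frame: x ahead of the robot, y to its left, z up, the work surface at z = 0. Lengths are in m, angles in rad, forces in N, time in s.
With the tool pointing down it reaches from about 0.3 to 0.775 m from the base axis. Payload 14.6 kg.
Tool frame: the origin (TCP) lies midway between the tips of the shut fingers; the grasp point (between the pads) lies 19 mm behind it (ctrl.grip_depth is the distance from the TCP to the grasp point, in m); z points along the fingers, x is the direction in which the jaws open and shut, and the axes are right-handed (so a half turn about z gives the same grasp; the last joint's range is limited). The gripper opens to 94 mm and grips with 3 to 60 N. Pads are 16 mm wide; open, the fingers measure 119 mm over their backs; the gripper's body (75 mm by 177 mm) begins 78 mm behind the grasp point.
Start: joints at [-1.417, 0.3, 1.521, -0, 1.321, -0.067], TCP at [0.12, -0.537, 0.205] pointing down, gripper open.
Joint ranges: [-3.03, 3.03], [-0.79, 2.21], [0.23, 2.52], [-1.04, 4.18], [0, 3.07], [-2.55, 2.55]. Speed limits (rad/s): [2.22, 2.22, 2.57, 3.14, 3.14, 3.14].

## Interface

Orientations are given as [roll, pitch, yaw] about the fixed x, y, z axes, in that order (R = Rz(yaw) Ry(pitch) Rx(roll)).
In Python, from station import ctrl gives the robot as it stands.
- The arm moves only by the tool play_rows, never from a script. Its argument "steps" is a list that holds one entry, the list of rows, each a list of 7 numbers: the shift along the tool's x, y, z in cm, then the turn, a rotation vector about the tool's x, y, z in rad, then the opening, from 0 (shut) to 1 (fully open). In form: [[[x, y, z, ax, ay, az, hand], ...]]. A call has 1 to 20 rows; each row is the pose to reach, as a shift and turn from the pose measured when the call began, along the tool's axes at that moment; what a row does not reach only later rows make up. A row lasts 1/12 s, in which the tool goes at most 41.7 mm and 7.16 degrees, less where a joint would pass 70% of its speed; a pose out of reach is approached as far as the arm can. A call with a gripper value outside its range is refused whole. The fingers move at their own pace and stop on an object; "force" is the grip in N (left out, the last holds). Time passes only in rows, so rows that repeat a pose let the fingers close. It gives the time, the measured TCP pose, the force and the opening at its end, in the units of the state.
- ctrl.get_obs(): the state, without advancing time (a new reading comes with each control period).
- ctrl.camera(name): name is "scene" or "top" or "wrist"; returns a dict with "frame" (384x512x3 uint8, blue, green, red), "fovy" (degrees; the focal length in pixels is half the picture's height over the tangent of half this angle, whatever the lens; pixels are square), "cx", "cy" (the principal point, pixels), "world_to_cam" (4x4, takes a point from world to camera coordinates). Camera axes: x right, y up, looking along -z (the intrinsics and any distortion apply to the point x, -y, -z); pixel columns grow to the right and rows downward; lengths in m; the calibration is good to about 2 mm. A picture is of the moment at which its call begins. There is no depth.
- ctrl.hand_in(): hands the job in, once; it reports no verdict.
The state is a dict: "time_s": time; "qpos": joint angles; "joint_vel": joint speeds; "tau": joint torques, N m; "ee_pos": TCP position; "eef_rot": TCP orientation; "force": force on the tool from outside, world axes, zero at the start; "moment": the same for the moment, N m; "grip_width": finger opening in m.
Only numpy, scipy, OpenCV 4.12 (cv2) and the standard library are available. Lean on these libraries where they do the work, as an engineer would, in place of code of your own. Each camera call takes 0.05 s, during which the arm holds its last target. There are 200 camera calls.

## Working session

There is one attempt and no reset: what is moved stays moved. The work goes in short steps, Python scripts to look and compute and a tool call to move; the robot and the scene stay as the last step left them, time stands still between calls to the robot, and variables do not carry over. Pictures are saved under pics/ and viewed, about 8 in all and at most 12, crops included, and the job is handed in when it is done.

Besides the shell and the picture viewer there is one more tool, called after "Emit:" as name(argument=value, ...), one argument or row to a line, values as JSON. play_rows: Moves the arm, as the interface text tells. Its arguments: {"type":"object","properties":{"steps":{"type":"array"},"force":{"type":"number"}},"required":["steps"]}

```bash
mkdir -p pics; ls; cat > h.py <<'E'
import numpy as np, cv2
from station import ctrl
def cam(n):
    c=ctrl.camera(n); c['f']=c['frame'].shape[0]/2/np.tan(np.radians(c['fovy'])/2); return c
def ray(c,u,v):
    T=np.array(c['world_to_cam']); R=T[:3,:3]; o=-R.T@T[:3,3]
    K=np.array([[c['f'],0,c['cx']],[0,c['f'],c['cy']],[0,0,1.]])
    d=c.get('dist',c.get('distortion'))
    x,y=(cv2.undistortPoints(np.array([[[u,v]]],float),K,np.array(d,float))[0,0] if d is not None else ((u-c['cx'])/c['f'],(v-c['cy'])/c['f']))
    return o,R.T@np.array([x,-y,-1.])
def onz(c,u,v,z):
    o,d=ray(c,u,v); return o+d*(z-o[2])/d[2]
def px(c,p):
    T=np.array(c['world_to_cam']); q=T[:3,:3]@np.array(p,float)+T[:3,3]
    return np.array([c['cx']+c['f']*q[0]/-q[2], c['cy']-c['f']*q[1]/-q[2]])
E
python3 - <<'E'
from h import *
a=cam('scene');b=cam('top')
for n,c in (('scene',a),('top',b)):
    print({k:(v if k!='frame' else v.shape) for k,v in c.items()})
    cv2.imwrite(f'pics/{n}0.png',c['frame'])
cv2.imwrite('pics/both0.png',cv2.resize(np.vstack([a['frame'],b['frame']]),None,fx=.78,fy=.78))
print(ctrl.get_obs())
E
```

```text
pics
{'frame': (384, 512, 3), 'fovy': 54.23551243315067, 'cx': 254.11525370063154, 'cy': 189.56460804410602, 'world_to_cam': array([[ 0.46681593,  0.88422561,  0.01509804, -0.29783565],
       [-0.72133479,  0.3708319 ,  0.58494429,  0.32415039],
       [ 0.51162389, -0.28395205,  0.81093294, -1.00522159],
       [ 0.        ,  0.        ,  0.        ,  1.        ]]), 'f': np.float64(374.914346283095)}
{'frame': (384, 512, 3), 'fovy': 48.09375619240886, 'cx': 255.45369497300567, 'cy': 193.54398494496888, 'world_to_cam': array([[-0.00538702, -0.99988304, -0.01431392,  0.05123815],
       [ 0.99654072, -0.00655502,  0.08284696, -0.53656977],
       [-0.0829311 , -0.01381811,  0.99645948, -0.93222658],
       [ 0.        ,  0.        ,  0.        ,  1.        ]]), 'f': np.float64(430.29124312306647)}
{'time_s': 0.1, 'qpos': array([-1.41657890e+00,  3.00369801e-01,  1.52151992e+00, -1.33997665e-05,
        1.32071618e+00, -6.66076974e-02]), 'joint_vel': array([-0.00036969, -0.00279553, -0.00084351, -0.00246586, -0.00095602,
       -0.00213343]), 'tau': array([ 2.81865832e-03, -5.32640040e+01, -3.53282654e+01,  7.09784939e-02,
        2.34865886e-02, -5.13424959e-05]), 'ee_pos': array([ 0.12042169, -0.53640863,  0.20496777]), 'eef_rot': array([-3.14153816e+00,  1.01187249e-03, -1.34996785e+00]), 'force': array([-0.00180363,  0.15886512, -0.44994701]), 'moment': array([ 0.01844792,  0.03099192, -0.01185161]), 'grip_width': 0.09426380017553522}
```

View pics/scene0.png

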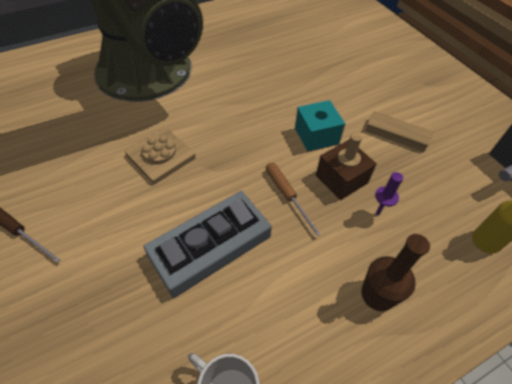

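View pics/top0.png

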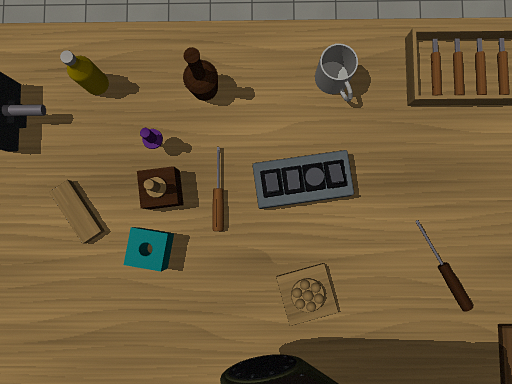

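Candidates for the stylus (top view): the wooden one in the dark stand (153,185), chosen by the description; the purple look-alike (152,138); screwdrivers (218,190) and (445,265). Stand: dark brown block (160,187), not the turquoise one (147,248). Round switch: round cap third from the left (315,176); the rectangular ones are at 271, 293 and 337.

```bash
python3 - <<'E'
from h import *
a=cam('scene');b=cam('top')
A=cv2.resize(a['frame'][120:210,300:400],None,fx=4,fy=4,interpolation=cv2.INTER_CUBIC)
B=cv2.resize(b['frame'][155:220,115:215],None,fx=4,fy=4,interpolation=cv2.INTER_CUBIC)
C=cv2.resize(b['frame'][140:220,245:365],None,fx=3.333,fy=3.333,interpolation=cv2.INTER_CUBIC)
D=cv2.resize(a['frame'][185:300,135:285],None,fx=2.667,fy=2.667,interpolation=cv2.INTER_CUBIC)
def pad(i):
    o=np.zeros((360,400,3),np.uint8); i=i[:360,:400]; o[:i.shape[0],:i.shape[1]]=i; return o[:300]
cv2.imwrite('pics/crop1.png',np.vstack([np.hstack([pad(A),pad(B)]),np.hstack([pad(D),pad(C)])]))
for n,c,p in (('scene',a,0),('top',b,0)):
    hsv=cv2.cvtColor(c['frame'],cv2.COLOR_BGR2HSV)
    for u,v in ([(349,148),(345,170),(196,238),(160,225)] if n=='scene' else [(153,185),(160,192),(175,175),(315,176),(262,200)]): print(n,u,v,hsv[v,u])
E
```

```text
scene 349 148 [ 16 101  68]
scene 345 170 [ 12 129  71]
scene 196 238 [120   8  91]
scene 160 225 [ 17 113 179]
top 153 185 [ 18 137  84]
top 160 192 [ 18 148  62]
top 175 175 [  0 255   8]
top 315 176 [114  17  77]
top 262 200 [94 22 92]
```

View pics/crop1.png

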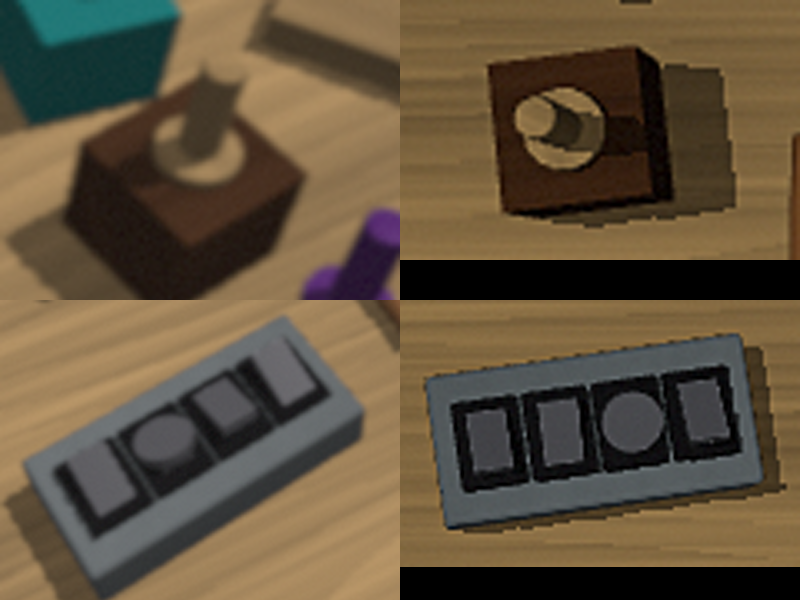

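The crop confirms it: wooden stylus in the dark stand (disc at top pixel 156,187; handle top at 150,184), and the round cap third from the left at (315,176).

```bash
cat > m.py <<'E'
from h import *
a=cam('scene');b=cam('top')
def cr(u,v,c): return {'A':(u/4+300,v/4+120),'B':((u-400)/4+115,v/4+155),'C':((u-400)/3.3333+245,(v-300)/3.3333+140),'D':(u/2.6667+135,(v-300)/2.6667+185)}[c]
# small half-pixel offsets of resize
f=lambda u,v,c:tuple(np.array(cr(u,v,c))-.4)
P=lambda u,v,c,z:onz(a if c in'AD' else b,*f(u,v,c),z).round(4)
print('disc',P(564,127,'B',.072),P(199,150,'A',.072))
print('handle top',P(538,117,'B',.130))
st=np.array([P(u,v,'B',.066) for u,v in((487,66),(638,47),(656,200),(503,212))]);print('stand',st,st.mean(0))
st2=np.array([P(u,v,'A',.066) for u,v in((80,147),(198,80),(304,177),(189,246))]);print('stand scene',st2,st2.mean(0))
bx=np.array([P(u,v,'C',.045) for u,v in((427,378),(742,334),(762,483),(447,528))]);print('box',bx,bx.mean(0))
d=np.array([P(u,v,'D',.045) for u,v in((23,463),(285,316),(364,408),(98,578))]);print('box scene',d,d.mean(0))
hs=cv2.cvtColor(b['frame'],cv2.COLOR_BGR2HSV)
for q in (bx,d):
    e=(q[0]-q[1])+(q[3]-q[2]) if q is bx else (q[0]-q[1])+(q[3]-q[2]); print('row angle',np.degrees(np.arctan2(e[1],e[0])))
print('bezels top',[P(u,v,'C',.052) for u,v in((488,444),(563,434),(633,423),(704,413))])
print('cap',P(633,421,'C',.063),P(165,445,'D',.063))
E
python3 m.py
```

```text
disc [0.5494 0.2584 0.072 ] [0.5511 0.2566 0.072 ]
handle top [0.5486 0.257  0.13  ]
stand [[0.583  0.3016 0.066 ]
 [0.5927 0.2208 0.066 ]
 [0.5108 0.2104 0.066 ]
 [0.505  0.2917 0.066 ]] [0.547875 0.256125 0.066   ]
stand scene [[0.5188 0.2091 0.066 ]
 [0.5085 0.2889 0.066 ]
 [0.5853 0.2966 0.066 ]
 [0.5941 0.2208 0.066 ]] [0.551675 0.25385  0.066   ]
box [[ 0.6019  0.0534  0.045 ]
 [ 0.6293 -0.1527  0.045 ]
 [ 0.5315 -0.1634  0.045 ]
 [ 0.5036  0.0409  0.045 ]] [ 0.566575 -0.05545   0.045   ]
box scene [[ 0.5362 -0.1637  0.045 ]
 [ 0.5091  0.0398  0.045 ]
 [ 0.6019  0.0529  0.045 ]
 [ 0.6314 -0.148   0.045 ]] [ 0.56965 -0.05475  0.045  ]
row angle 97.67418777249623
row angle -82.0326129360493
bezels top [array([0.5574, 0.014 , 0.052 ]), array([ 0.5636, -0.0345,  0.052 ]), array([ 0.5704, -0.0797,  0.052 ]), array([ 0.5766, -0.1256,  0.052 ])]
cap [ 0.5704 -0.0784  0.063 ] [ 0.5761 -0.0791  0.063 ]
```

Emit:
play_rows(
  steps=[
    [[0,0,-4,0,0,0,1],[0,0,-8,0,0,0,1],[-3,-2.6,-9,0,0,0,1],[-6,-5.2,-9,0,0,0,1],[-9,-7.8,-9,0,0,0,1],[-12,-10.5,-9,0,0,0,1],[-15,-13.1,-9,0,0,0,1],[-18,-15.7,-9,0,0,0,1],[-21,-18.3,-9,0,0,0,1],[-24,-20.9,-9,0,0,0,1],[-27,-23.5,-9,0,0,0,1],[-30,-26.2,-9,0,0,0,1],[-33,-28.8,-9,0,0,0,1],[-36,-31.4,-9,0,0,0,1],[-39,-34,-9,0,0,0,1],[-42,-36.6,-9,0,0,0,1],[-45,-39.2,-9,0,0,0,1],[-47,-41,-9,0,0,0,0.8],[-49,-42.7,-9,0,0,0,0.7],[-50,-43.6,-9,0,0,0,0.7]],
  ],
  force=40,
)

```text
time_s: 1.97
ee_pos: [0.437, 0.0491, 0.2952]
eef_rot: [3.141, 0.001, -1.348]
force: [-0.0, 0.1, 0.4]
grip_width: 0.0772
```

Emit:
play_rows(
  steps=[
    [[-3,-2.6,0,0,0,0,0.7],[-6,-5.2,0,0,0,0,0.7],[-9,-7.8,0,0,0,0,0.7],[-12,-10.5,0,0,0,0,0.7],[-15,-13,0,0,0,0,0.7],[-17,-14.8,0,0,0,0,0.7],[-18,-15.7,1,0,0,0,0.7],[-18,-15.7,3,0,0,0,0.7],[-18,-15.7,5,0,0,0,0.7],[-18,-15.7,6,0,0,0,0.7],[-18,-15.7,6,0,0,0,0.7],[-18,-15.7,6,0,0,0,0.7]],
  ],
)

```text
time_s: 2.97
ee_pos: [0.5504, 0.2593, 0.2359]
eef_rot: [3.141, 0.001, -1.348]
force: [0.8, 0.1, 0.9]
grip_width: 0.0657
```

```bash
cat >> h.py <<'E'
from scipy.spatial.transform import Rotation as Ro
def delta(t):
    o=ctrl.get_obs(); R=Ro.from_euler('xyz',o['eef_rot']).as_matrix()
    return (R.T@(np.array(t)-o['ee_pos'])*100).round(2)
def st():
    o=ctrl.get_obs(); print({k:np.round(o[k],4).tolist() for k in('time_s','ee_pos','eef_rot','force','grip_width','qpos')})
E
python3 - <<'E'
from h import *
st(); w=cam('wrist'); cv2.imwrite('pics/w1.png',w['frame'])
for p in((.55,.256,.072),(.55,.257,.130)): print(px(w,p))
print(delta([.55,.257,.078]))
E
```

```text
{'time_s': 2.9667, 'ee_pos': [0.5504, 0.2593, 0.2359], 'eef_rot': [3.1414, 0.0007, -1.3482], 'force': [0.7569, 0.0598, 0.9408], 'grip_width': 0.0657, 'qpos': [0.3798, 0.4124, 1.2993, 0.0008, 1.43, 1.7279]}
[258.13509403 177.01641623]
[257.66398791 187.9379345 ]
[ 0.23  0.14 15.86]
```

View pics/w1.png

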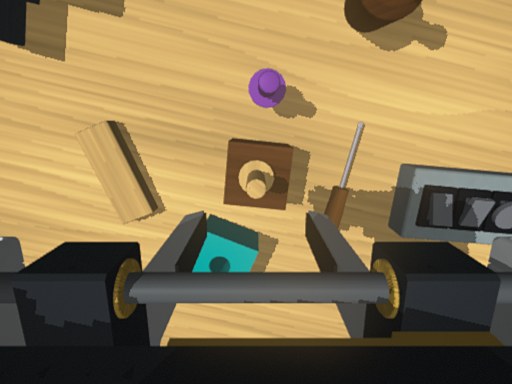

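Wrist view: stylus disc at (256,178), handle top at (256,184), stand block centred near (259,175), purple one well clear at (267,87).

```bash
python3 - <<'E'
from h import *
w=cam('wrist'); f=w['frame']
cr=cv2.resize(f[125:225,200:320],None,fx=5,fy=5,interpolation=cv2.INTER_CUBIC); cv2.imwrite('pics/w1c.png',cr)
g=cv2.cvtColor(f,cv2.COLOR_BGR2HSV); print(g[175,232],g[178,243],g[184,256],w['f'])
for q,z in (((256,178),.072),((256,184.5),.13)): print(onz(w,*q,z))
E
```

```text
[ 15 155 102] [ 20 127 223] [ 19 126 213] 285.1901122100346
[0.54854942 0.2584223  0.072     ]
[0.55339514 0.25957257 0.13      ]
```

View pics/w1c.png

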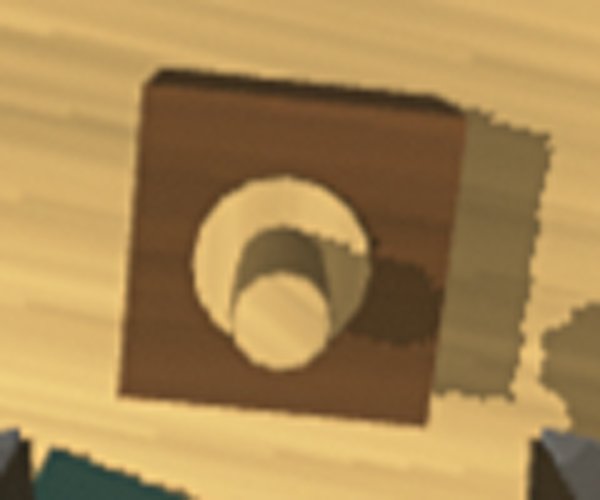

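```bash
python3 - <<'E'
from h import *
w=cam('wrist')
P=lambda u,v,z:onz(w,200+u/5-.4,125+v/5-.4,z).round(4)
print('disc',P(282,266,.072),'top',P(280,320,.13))
s=np.array([P(u,v,.066) for u,v in((145,85),(465,112),(428,425),(119,395))]);print(s,s.mean(0), 'x',(P(145,85,.066)-P(119,395,.066)))
for t in([.5498,.2583,.078],[.55,.2555,.078]): print(delta(t))
E
```

```text
disc [0.5489 0.2585 0.072 ] top [0.5492 0.2591 0.13  ]
[[0.5842 0.3007 0.066 ]
 [0.595  0.2231 0.066 ]
 [0.5153 0.2124 0.066 ]
 [0.5057 0.2916 0.066 ]] [0.55005 0.25695 0.066  ] x [0.0785 0.0091 0.    ]
[ 0.11  0.15 15.88]
[ 0.38  0.19 15.88]
```

Emit:
play_rows(
  steps=[
    [[0,0.1,2,0,0,0,0.7],[0,0.1,5,0,0,0,0.7],[0,0.1,8,0,0,0,0.7],[0,0.1,11,0,0,0,0.7],[0,0.1,13.5,0,0,0,0.7],[0,0.1,15,0,0,0,0.7],[0,0.1,15.8,0,0,0,0.6],[0,0.1,15.8,0,0,0,0.5],[0,0.1,15.8,0,0,0,0.4],[0,0.1,15.8,0,0,0,0.3],[0,0.1,15.8,0,0,0,0.25],[0,0.1,15.8,0,0,0,0],[0,0.1,15.8,0,0,0,0],[0,0.1,15.8,0,0,0,0],[0,0.1,15.8,0,0,0,0],[0,0.1,15.8,0,0,0,0]],
  ],
  force=40,
)

```text
time_s: 4.45
ee_pos: [0.5503, 0.2595, 0.0795]
eef_rot: [-3.139, 0.001, -1.348]
force: [-1.3, -0.6, 5.4]
grip_width: 0.0214
```

Emit:
play_rows(
  steps=[
    [[0,0,-0.5,0,0,0,0],[0,0,-1.5,0,0,0,0],[0,0,-3.5,0,0,0,0],[0,0,-6,0,0,0,0],[0,0,-8.5,0,0,0,0],[0,0,-11,0,0,0,0],[0,0,-12,0,0,0,0],[1.5,0.2,-12,0,0,0,0],[4,0.5,-12,0,0,0,0],[7.5,0.9,-12,0,0,0,0],[11,1.4,-12,0,0,0,0],[14.5,1.8,-12,0,0,0,0],[18,2.2,-12,0,0,0,0],[21.5,2.7,-12,0,0,0,0],[25,3.1,-12,0,0,0,0],[28,3.5,-12,0,0,0,0],[30.5,3.8,-12,0,0,0,0],[32.5,4,-12,0,0,0,0],[33.5,4.1,-12,0,0,0,0],[33.5,4.1,-12,0,0,0,0]],
  ],
)

```text
time_s: 6.12
ee_pos: [0.5834, -0.0785, 0.1978]
eef_rot: [-3.14, 0.002, -1.351]
force: [0.0, -0.4, -1.2]
grip_width: 0.0215
```

```bash
python3 - <<'E'
from h import *
st(); w=cam('wrist');a=cam('scene');b=cam('top')
for n,c in(('w',w),('a',a),('b',b)): print(n,px(c,(.584,-.0767,.066)),px(c,ctrl.get_obs()['ee_pos']-[0,0,.0735]))
cv2.imwrite('pics/v2.png',np.hstack([cv2.resize(w['frame'][100:300,150:350],None,fx=2,fy=2),cv2.resize(a['frame'][150:290,130:270],(400,400))]))
E
```

```text
{'time_s': 6.1167, 'ee_pos': [0.5834, -0.0785, 0.1978], 'eef_rot': [-3.1404, 0.0016, -1.3506], 'force': [0.0238, -0.4026, -1.2012], 'grip_width': 0.0215, 'qpos': [-0.1968, 0.3918, 1.4159, 0.002, 1.3334, 1.1533]}
w [254.25219086 181.00847298] [252.64508521 194.61341622]
a [199.4410636  241.21327866] [196.10169307 222.81720017]
b [313.76483647 169.35063831] [316.80417992 165.3778083 ]
```

View pics/v2.png

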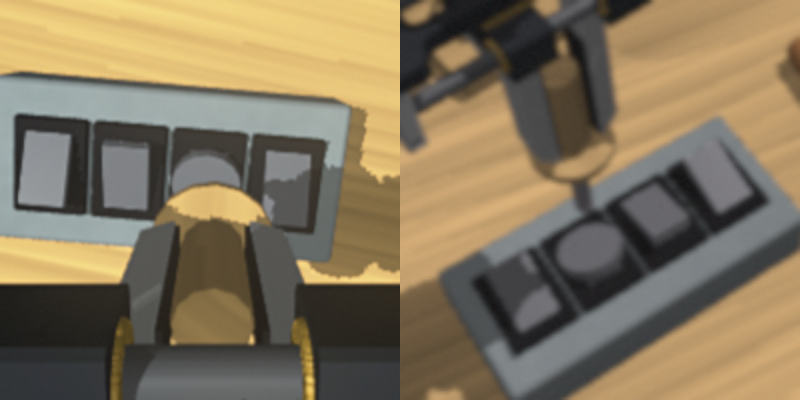

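```bash
python3 - <<'E'
from h import *
w=cam('wrist'); a=cam('scene')
W=lambda u,v,z:onz(w,150+u/2-.25,100+v/2-.25,z).round(4)
print('bezel far mid',W(211,130,.052),'expect .5997 -.0746')
print('box far corners',W(0,75,.045),W(350,103,.045),'near',W(330,260,.045))
A=lambda u,v,z:onz(a,130+(u-400)/2.857-.35,150+v/2.857-.35,z).round(4)
print('tip a',A(585,207,.1243))
print('round bezel a',np.mean([A(540,250,.052),A(612,207,.052),A(650,271,.052),A(580,317,.052)],0))
print(delta([.5845,-.0765,.1978]))
E
```

```text
bezel far mid [ 0.6003 -0.0713  0.052 ] expect .5997 -.0746
box far corners [0.6036 0.0541 0.045 ] [ 0.6326 -0.1471  0.045 ] near [ 0.536  -0.1618  0.045 ]
tip a [ 0.5808 -0.0774  0.1243]
round bezel a [ 0.574625 -0.07675   0.052   ]
[ 0.13 -0.03  0.11]
```

```bash
python3 - <<'E'
from h import *
st(); print(delta([.586,-.076,.133]), px(cam('scene'),ctrl.get_obs()['ee_pos']-[0,0,.0735]))
E
```

```text
{'time_s': 6.3667, 'ee_pos': [0.5839, -0.0753, 0.1989], 'eef_rot': [-3.1389, 0.0013, -1.3469], 'force': [0.836, -1.3263, -0.4976], 'grip_width': 0.0214, 'qpos': [-0.1916, 0.3902, 1.4157, 0.0023, 1.3338, 1.1548]}
[ 0.12 -0.17  6.59] [196.2510011  222.73883503]
```

Emit:
play_rows(
  steps=[
    [[0.1,-0.2,1,0,0,0,0],[0.1,-0.2,3,0,0,0,0],[0.1,-0.2,4.5,0,0,0,0],[0.1,-0.2,5.3,0,0,0,0],[0.1,-0.2,5.6,0,0,0,0],[0.1,-0.2,5.8,0,0,0,0],[0.1,-0.2,6,0,0,0,0],[0.1,-0.2,6.2,0,0,0,0],[0.1,-0.2,6.4,0,0,0,0],[0.1,-0.2,6.6,0,0,0,0],[0.1,-0.2,6.7,0,0,0,0],[0.1,-0.2,6.7,0,0,0,0]],
  ],
)

```text
time_s: 7.42
ee_pos: [0.5867, -0.0759, 0.1322]
eef_rot: [-3.138, 0.001, -1.347]
force: [3.2, 0.4, 2.6]
grip_width: 0.0216
```

```bash
python3 - <<'E'
from h import *
st(); a=cam('scene'); cv2.imwrite('pics/p1.png',cv2.resize(a['frame'][170:280,140:280],None,fx=5,fy=5)); st()
E
```

```text
{'time_s': 7.4167, 'ee_pos': [0.5867, -0.0759, 0.1322], 'eef_rot': [-3.1376, 0.0006, -1.3469], 'force': [3.1925, 0.4282, 2.601], 'grip_width': 0.0216, 'qpos': [-0.1916, 0.4558, 1.4834, 0.0024, 1.1991, 1.1544]}
{'time_s': 7.4667, 'ee_pos': [0.5866, -0.0759, 0.1322], 'eef_rot': [-3.1379, 0.0007, -1.3468], 'force': [2.7661, 0.0106, 1.9645], 'grip_width': 0.0215, 'qpos': [-0.1916, 0.4557, 1.4833, 0.0023, 1.1994, 1.1544]}
```

View pics/p1.png

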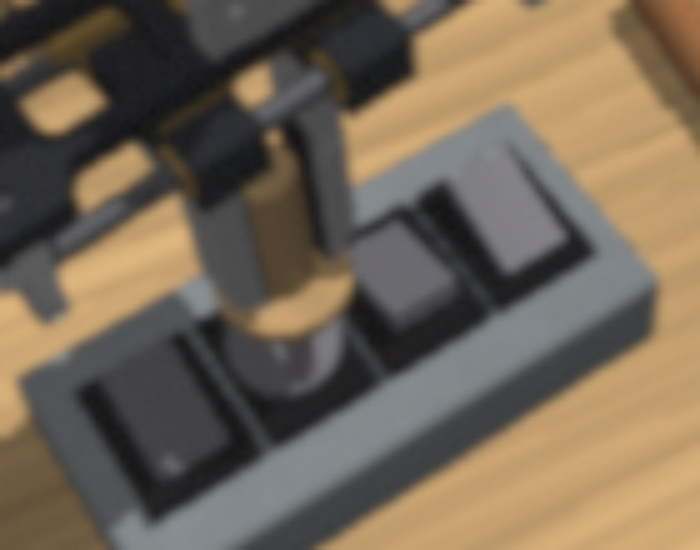

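The tip presses the far half of the round cap (near 285,350 in the crop) and clears its neighbours. I'll push on gently to the stop.

Emit:
play_rows(
  steps=[
    [[0,0,0.1,0,0,0,0],[0,0,0.2,0,0,0,0],[0,0,0.3,0,0,0,0],[0,0,0.3,0,0,0,0]],
  ],
)

```text
time_s: 7.8
ee_pos: [0.587, -0.076, 0.1307]
eef_rot: [-3.136, 0.0, -1.347]
force: [-1.6, 1.6, 14.7]
grip_width: 0.0219
```

Emit:
play_rows(
  steps=[
    [[0,0,-1,0,0,0,0],[0,0,-3,0,0,0,0],[0,0,-5.5,0,0,0,0],[0,0,-7,0,0,0,0],[-1.5,-0.2,-7,0,0,0,0],[-4,-0.5,-7,0,0,0,0],[-7.5,-0.8,-7,0,0,0,0],[-11,-1.2,-7,0,0,0,0],[-14.5,-1.6,-7,0,0,0,0],[-18,-2,-7,0,0,0,0],[-21.5,-2.4,-7,0,0,0,0],[-25,-2.8,-7,0,0,0,0],[-28,-3.2,-7,0,0,0,0],[-30.5,-3.4,-7,0,0,0,0],[-32.5,-3.7,-7,0,0,0,0],[-33.3,-3.75,-7,0,0,0,0],[-33.3,-3.75,-7,0,0,0,0],[-33.3,-3.75,-7,0,0,0,0]],
  ],
)

```text
time_s: 9.3
ee_pos: [0.5488, 0.2565, 0.2002]
eef_rot: [-3.138, -0.0, -1.346]
force: [-0.4, -0.5, 0.2]
grip_width: 0.0214
```

```bash
python3 - <<'E'
from h import *
a=cam('scene'); b=cam('top'); st()
cv2.imwrite('pics/r1.png',np.hstack([cv2.resize(a['frame'][185:295,135:280],(400,303)),cv2.resize(a['frame'][100:204,290:427],(400,303))]))
t=ctrl.get_obs()['ee_pos']-[0,0,.0735]
print(px(a,t),px(a,(.5497,.256,.066)),delta([.55,.2565,.08]))
E
```

```text
{'time_s': 9.4, 'ee_pos': [0.5493, 0.2558, 0.2007], 'eef_rot': [-3.1368, -0.0003, -1.3479], 'force': [0.4036, -0.0793, 0.2487], 'grip_width': 0.0213, 'qpos': [0.3758, 0.4262, 1.3612, -0.001, 1.3495, 1.724]}
[355.03137652 137.06038701] [348.01701619 158.70384657] [-0.06 -0.02 12.07]
```

View pics/r1.png

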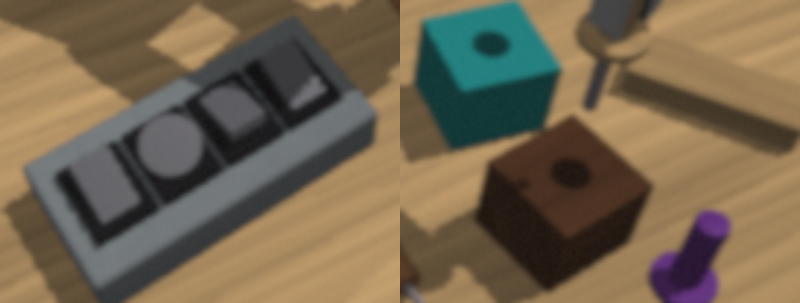

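The round cap now tilts far side down like the flipped rectangular ones, and the three rectangular rockers look unchanged. The rod tip (356,136) hangs above the hole (349,159) as predicted, so I insert it.

Emit:
play_rows(
  steps=[
    [[0,0,2,0,0,0,0],[0,0,4,0,0,0,0],[0,0,5,0,0,0,0],[0,0,6,0,0,0,0],[0,0,7,0,0,0,0],[0,0,8,0,0,0,0],[0,0,9,0,0,0,0],[0,0,10,0,0,0,0],[0,0,11,0,0,0,0],[0,0,11.6,0,0,0,0],[0,0,11.9,0,0,0,0],[0,0,12,0,0,0,0],[0,0,12,0,0,0,0],[0,0,12,0,0,0,0]],
  ],
)

```text
time_s: 10.57
ee_pos: [0.5501, 0.256, 0.0812]
eef_rot: [-3.136, -0.0, -1.348]
force: [0.3, 0.4, 0.6]
grip_width: 0.0217
```

No contact yet. I lower about 2 mm more, then let go.

Emit:
play_rows(
  steps=[
    [[0,0,0.1,0,0,0,0],[0,0,0.2,0,0,0,0],[0,0,0.25,0,0,0,0],[0,0,0.25,0,0,0,0]],
  ],
)

```text
time_s: 10.9
ee_pos: [0.5505, 0.2561, 0.0795]
eef_rot: [-3.135, 0.0, -1.348]
force: [-1.5, -0.4, 5.0]
grip_width: 0.0213
```

Emit:
play_rows(
  steps=[
    [[0,0,0,0,0,0,0.28],[0,0,0,0,0,0,0.35],[0,0,0,0,0,0,0.45],[0,0,0,0,0,0,0.6],[0,0,0,0,0,0,0.7],[0,0,0,0,0,0,0.7],[0,0,0,0,0,0,0.7],[0,0,-1,0,0,0,0.7],[0,0,-3,0,0,0,0.7],[0,0,-6,0,0,0,0.7],[0,0,-9,0,0,0,0.7],[0,0,-12,0,0,0,0.7],[0,0,-15,0,0,0,0.7],[0,0,-18,0,0,0,0.7],[0,3,-19,0,0,0,0.7],[0,6,-19,0,0,0,0.7],[0,9,-19,0,0,0,0.7],[0,10,-19,0,0,0,0.7],[0,10,-19,0,0,0,0.7]],
  ],
)

```text
time_s: 12.48
ee_pos: [0.4502, 0.2336, 0.2705]
eef_rot: [-3.133, 0.0, -1.347]
force: [0.5, 0.1, 0.1]
grip_width: 0.0657
```

```bash
python3 - <<'E'
from h import *
a=cam('scene'); b=cam('top'); st()
cv2.imwrite('pics/e1.png',np.hstack([cv2.resize(a['frame'][185:295,135:280],(400,303)),cv2.resize(a['frame'][100:204,290:427],(400,303))]))
E
```

```text
{'time_s': 12.5833, 'ee_pos': [0.4521, 0.2339, 0.2697], 'eef_rot': [-3.1336, 0.0003, -1.3478], 'force': [0.7805, -0.4481, 0.7959], 'grip_width': 0.0661, 'qpos': [0.4061, 0.1595, 1.5437, -0.0012, 1.4305, 1.754]}
```

View pics/e1.png

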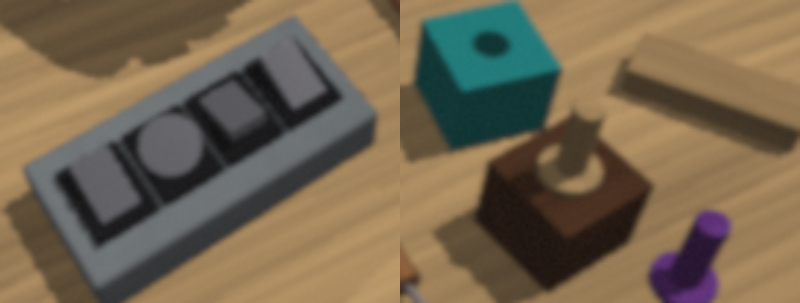

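The stylus stands upright with its disc flat on the dark block (570,168). The round cap (170,145) is tilted far side down and the rectangular rockers are unchanged, so I hand in.

```bash
python3 -c "
from station import ctrl
print(ctrl.hand_in())"
```

```text
the job is handed in; nothing more can be done
None
```

I took the stylus from the dark stand, flipped the round switch with its tip, put the stylus back and let go. The job was handed in at about 12.6 s of the 43 s allowed.

- **Switch:** I pressed the far half down until the force rose to about 15 N, against the roughly 3 N needed to move it. The tip was then at about the fully flipped height. In the last picture the round cap tilts far side down. The three rectangular rockers look unchanged.
- **Stylus:** In the last picture it stands upright with its disc flat on the block. The gripper is open and clear of everything.
- **Disagreements:** The camera position estimates differed by 2–6 mm, which did not affect the result. I judged the flip from force, tip height and pictures, because the joint angle itself cannot be read.

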